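Tamp the practice cup

TASK

Take the tamper with the wide foot by its handle and press it squarely down into the steel practice cup until the sprung plate inside bottoms out; hold it there level for about a second. Then ease it up until the plate has sprung right back and leave the tamper standing upright on the plate in the cup, let go. Leave the narrow tamper where it stands.

Things in the scene. Friction and masses are not known exactly. Their poses are not given: they have to be found in the camera images.
- wide_tamper: The coffee tamper to use, standing upright on the worktop: round flat steel foot 60 mm across and 18 mm high, a thin stem 18 mm across, and a straight round wooden handle 34 mm across between 49 and 93 mm above the underside; 100 mm high in all, about 0.3 kg. Origin at the centre of its underside, z up along the handle; round, so its yaw does not matter.
- narrow_tamper: A second tamper, of the same height with the same handle, but with a foot only 40 mm across. Not to be used. Origin at the centre of its underside, z up. (Surroundings: a wall cupboard hangs over the back right of y = 0.1 m, front at about x = 0.6 m, underside 0.56 m up; swing with the arm drawn in, or its forearm knocks it.)
- cup_mouth (a point): Centre of the mouth of the practice cup, at rim height, 60 mm above the worktop. The cup is a round steel cup, fixed, on a round wooden foot 116 mm across. Its mouth is 100 mm wide inside and narrows within 14 mm of depth to a straight bore of 82 mm; the outer rim is 108 mm across. z up.
- press_plate (a joint): Travel in m of the sprung aluminium plate (77 mm across, flat) in the cup: 0 = fully up, its top 20 mm below the rim; 0.014 = bottomed out, its top 34 mm below the rim. It moves straight down and springs back by itself: it starts to give at about 7 N and needs about 15 N at the bottom; a tamper's weight alone (about 3 N) does not move it.
There are look-alikes about, which are no part of the job. What is shaped like the wide_tamper but green or purple is not meant.

How it is judged:
By the outcome, as a careful person would: the job done as asked, in the order asked, and still so for the second after the job is handed in, with the robot touching nothing.
It also fails if it takes over 43 s, if anything falls off the work surface, if the arm or the gripper's body presses on something with over 40 N, if the wrist force passes 120 N, or if a joint passes its speed limit or range.

ROBOT

A 6-joint arm with a two-finger parallel gripper is mounted at the origin on a cart in front of the work surface, level with it; the furniture and walls round the work are solid. World frame = base frame: x ahead of the robot, y to its left, z up, the work surface at z = 0. Lengths are in m, angles in rad, forces in N, time in s.
With the tool pointing down it reaches from about 0.35 to 0.85 m from the base axis. Payload 8.1 kg.
Tool frame: the origin (TCP) lies at the centre of the arm's flange, where the gripper is bolted on; the fingertips stand 186 mm ahead of it and the grasp point (between the pads) lies 167 mm ahead of it; z points along the fingers, y is the line along which they close (so a half turn about z gives the same grasp; the last joint's range is limited). The gripper opens to 93 mm and grips with 3 to 60 N. Pads are 15 mm wide; open, the fingers measure 128 mm over their backs; the gripper's body (75 mm by 188 mm) begins 65 mm behind the grasp point.
Start: joints at [-1.395, 0.13, 1.488, -0, 1.523, -0.085], TCP at [0.155, -0.58, 0.405] pointing down, gripper open.
Joint ranges: [-2.96, 2.96], [-0.89, 2.26], [0.02, 2.5], [-1.34, 4.48], [0, 2.73], [-2.66, 2.66]. Speed limits (rad/s): [2.39, 2.39, 2.79, 3.14, 3.14, 3.14].

INTERFACE

Orientations are given as a rotation vector (axis times angle).
In Python, from plant import robot gives the robot as it stands.
- The arm moves only by the tool apply_moves, never from a script. Its argument "series" is a list of rows, each a list of 2 entries, a list of its own where there are three numbers: the shift along the tool's x, y, z in mm, then the turn, a rotation vector about the tool's x, y, z in rad. A call has 1 to 12 rows; each row shifts and turns the commanded pose from where the row before left it, along the tool's axes as they then stand; what a row does not reach is not made up. A row lasts 1/12 s, in which the tool goes at most 41.7 mm and 7.16 degrees, less where a joint would pass 70% of its speed; a pose out of reach is approached as far as the arm can. A call is refused whole if a number of a shift passes 41.7 or a number of a turn 0.125, either way. A call with a gripper value outside its range is refused whole. "claw" is the opening, from 0 (shut) to 1 (fully open), set as the call begins (left out, the last holds). The fingers move at their own pace and stop on an object; "newtons" is the grip in N (left out, the last holds). Time passes only in rows, so rows that do not move let the fingers close. It gives the time, the measured TCP pose, the force, the opening and the grip force at its end, in the units of the state.
- robot.read_state(): the state, without advancing time (a new reading comes with each control period).
- robot.read_camera(name): name is "scene" or "top"; returns (picture, depth): 384x512x3 uint8, blue, green, red; 384x512 float32, m along the optical axis (not along the pixel's ray), 0 where there is no reading.
- robot.calibration(name): a dict with "fx", "fy", "cx", "cy" (pixels), "extrinsics" (4x4, takes a point from world to camera coordinates). Camera axes: x right, y down, z forward; pixel columns grow to the right and rows downward; lengths in m; the calibration is good to about 2 mm. A picture is of the moment at which its call begins. calibration takes no time and is no camera call.
- robot.close_job(): hands the job in; it is judged then, once.
The state is a dict: "t": time; "q": joint angles; "dq": joint speeds; "joint_torque": joint torques, N m; "tool_pos": TCP position; "orientation": TCP orientation; "force": force on the tool from outside, world axes, zero at the start; "wrist_torque": the same for the moment, N m; "opening": finger opening in m; "gripper_force": force on a finger pad.
Only numpy, scipy, OpenCV 4.12 (cv2) and the standard library are available. Lean on these libraries where they do the work, as an engineer would, in place of code of your own. Each camera call takes 0.05 s, during which the arm holds its last target. There are 200 camera calls.

## Working session

There is one attempt and no reset: what is moved stays moved. The work goes in short steps, Python scripts to look and compute and a tool call to move; the robot and the scene stay as the last step left them, time stands still between calls to the robot, and variables do not carry over. Pictures are saved under pics/ and viewed, at most 10 in all, crops included, and the job is handed in when it is done.

Besides the shell and the picture viewer there is one more tool, called after "Emit:" as name([rows], argument=value, ...), one row to a line, values as JSON. apply_moves: Moves the arm, as the interface text tells. Its arguments: {"type":"object","properties":{"series":{"type":"array"},"claw":{"type":"number"},"newtons":{"type":"number"}},"required":["series"]}

```bash
mkdir -p pics; cat > h.py <<'E'
import numpy as np, cv2
from plant import robot
def look(n,f):
    im,d=robot.read_camera(n); cv2.imwrite('pics/%s.png'%f,im); np.savez('pics/%s.npz'%f,im=im,d=d); return im,d
def pts(n,d):
    c=robot.calibration(n);v,u=np.mgrid[:384,:512]
    P=np.stack([(u-c['cx'])/c['fx']*d,(v-c['cy'])/c['fy']*d,d,np.ones_like(d)],-1)
    return (P@np.linalg.inv(c['extrinsics']).T)[...,:3]
def ray(n,u,v,z):
    c=robot.calibration(n);E=np.linalg.inv(c['extrinsics'])
    r=E[:3,:3]@[(u-c['cx'])/c['fx'],(v-c['cy'])/c['fy'],1];o=E[:3,3]
    return o+r*(z-o[2])/r[2]
E
python3 - <<'E'
from h import *
a,_=look('scene','s1');b,_=look('top','t1')
s=robot.read_state();print(s)
for n in('scene','top'):print(np.linalg.inv(robot.calibration(n)['extrinsics'])[:3,3])
E
```

```text
{'t': 0.1, 'q': array([-1.39540421e+00,  1.31084089e-01,  1.48917520e+00, -1.75068399e-06,
        1.52302116e+00, -8.53362136e-02]), 'dq': array([-0.00080281, -0.00147529, -0.00342769,  0.00067042,  0.00077708,
        0.00019127]), 'joint_torque': array([ 1.71674659e-03, -5.61342967e+01, -4.93094552e+01,  7.70230824e-02,
        2.90569203e-02, -8.58701560e-05]), 'tool_pos': array([ 0.1546918 , -0.57949692,  0.40379038]), 'orientation': array([-3.11326332e+00, -4.08173001e-01,  1.22015712e-04]), 'force': array([ 0.60477797,  0.08934848, -0.46715286]), 'wrist_torque': array([-0.00429749,  0.00892458,  0.01527049]), 'gripper_force': 0.0, 'opening': 0.0930698155923293}
[0.07560548 0.83899272 0.57018761]
[0.35346321 0.18925977 0.89346404]
```

View pics/s1.png

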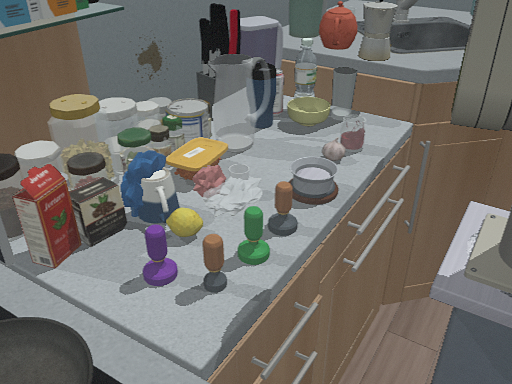

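View pics/t1.png

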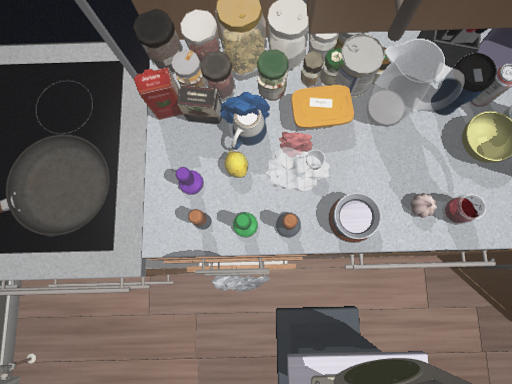

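The scene view shows two brown-handled tampers: the narrow-footed one near (213,262) and the wide one near (284,207). The cup is at (313,178). In the top view they are at (198,218), (289,224) and (355,216). Next I'll measure them.

```bash
python3 - <<'E'
from h import *
t=np.load('pics/t1.npz');s=np.load('pics/s1.npz')
for n,z in(('top',t),('scene',s)):
    im=z['im'];P=pts(n,z['d']);hsv=cv2.cvtColor(im,cv2.COLOR_BGR2HSV)
    m=cv2.inRange(hsv,(3,90,40),(15,255,200))
    for (x0,y0,x1,y1) in ([(180,200,212,235),(270,205,305,240)] if n=='top' else [(195,225,235,275),(268,175,300,220)]):
        k=np.zeros_like(m);k[y0:y1,x0:x1]=m[y0:y1,x0:x1]
        q=P[k>0];q=q[(z['d'][k>0]>0)]
        print(n,len(q),'maxz',np.percentile(q[:,2],[5,50,95]))
        tp=q[q[:,2]>.09];print('  top pts',len(tp),tp[:,:2].mean(0) if len(tp) else '', (tp[:,:2].max(0)+tp[:,:2].min(0))/2 if len(tp) else '')
        # foot: points z 5..22mm near
        c=q[:,:2].mean(0);r=np.hypot(*(P[...,:2]-c).transpose(2,0,1))
        f=P[(r<.055)&(P[...,2]>.010)&(P[...,2]<.024)]
        print('  foot',len(f),f.min(0),f.max(0))
        b=P[(r<.03)&(P[...,2]>.055)&(P[...,2]<.088)]
        print('  handle',len(b),b.min(0),b.max(0))
    c=P[216,355] if n=='top' else P[172,313]
    print('cup plate',c)
    r=np.hypot(*(P[...,:2]-c[:2]).transpose(2,0,1))
    k=((r<.075)&(P[...,2]>.054)&(P[...,2]<.068)).astype('u1');f=P[k>0]
    x=np.c_[2*f[:,:2],np.ones(len(f))];o=np.linalg.lstsq(x,(f[:,:2]**2).sum(1),rcond=None)[0]
    print('rim fit',len(f),o[:2],np.sqrt(o[2]+o[0]**2+o[1]**2),f.min(0),f.max(0))
    if n=='top':
        g=P[(r<.07)&(P[...,2]>.03)&(P[...,2]<.05)];print('plate z',np.median(g[:,2]),g.mean(0))
E
```

```text
top 189 maxz [0.07443965 0.09875445 0.101591  ]
  top pts 168 [0.46345359 0.35220931] [0.46363197 0.35244733]
  foot 81 [0.44611878 0.33464491 0.01132957] [0.48239146 0.36894513 0.02391116]
  handle 44 [0.44792541 0.33696328 0.05566253] [0.47436425 0.35848223 0.08726364]
top 167 maxz [0.09448498 0.0994512  0.10191226]
  top pts 167 [0.44886022 0.14694435] [0.44927172 0.14630335]
  foot 269 [0.42159905 0.11783687 0.01096957] [0.47757114 0.17597389 0.02325249]
  handle 20 [0.43323153 0.13225568 0.05956595] [0.45008273 0.16340662 0.08496322]
cup plate [ 0.46259669 -0.00899767  0.03852537]
rim fit 450 [ 0.46116498 -0.00960198] 0.049567447912729205 [ 0.40933226 -0.06322737  0.05400395] [0.51376468 0.04242518 0.06473279]
plate z 0.040374953659366164 [ 0.46210759 -0.01231292  0.04086186]
scene 543 maxz [0.05315466 0.08575259 0.10000651]
  top pts 239 [0.4615929  0.35996066] [0.46258314 0.35764497]
  foot 249 [0.44512665 0.33605452 0.01005981] [0.48248226 0.37599023 0.02399211]
  handle 326 [0.44822752 0.34505703 0.05500079] [0.47937108 0.37336485 0.0878167 ]
scene 353 maxz [0.05023274 0.08040664 0.09957691]
  top pts 141 [0.44693777 0.15321591] [0.44777299 0.15058003]
  foot 379 [0.42143457 0.12272544 0.01004862] [0.4804631  0.17943519 0.02398721]
  handle 250 [0.43360135 0.14133722 0.05500031] [0.46599108 0.16715029 0.08771387]
cup plate [ 0.46765306 -0.0200821   0.04031746]
rim fit 296 [ 0.46206592 -0.00701594] 0.050217995195386195 [ 0.40974518 -0.06120087  0.05408757] [0.51545422 0.0450866  0.06188187]
```

Wide tamper is at about (0.4495, 0.148), with a 57 mm foot span and a top at 0.10. The cup is at about (0.462, -0.0095), with its rim radius and the 0.040 plate height as expected. The tool's y axis points radially outward, so I'll draw in first and then swing.

Emit:
apply_moves([
  [[0, -32, 0], [0, 0, 0]],
  [[0, -32, 0], [0, 0, 0]],
  [[0, -32, 0], [0, 0, 0]],
  [[0, -32, 0], [0, 0, 0]],
  [[37.6, -1.5, 0], [0, 0, -0.08]],
  [[37.6, -1.5, 0], [0, 0, -0.08]],
  [[37.6, -1.5, 0], [0, 0, -0.08]],
  [[37.6, -1.5, 0], [0, 0, -0.08]],
  [[37.6, -1.5, 0], [0, 0, -0.08]],
  [[37.6, -1.5, 0], [0, 0, -0.08]],
  [[37.6, -1.5, 0], [0, 0, -0.08]],
  [[37.6, -1.5, 0], [0, 0, -0.08]],
])

```text
t: 1.1
tool_pos: [0.3704, -0.2922, 0.4044]
orientation: [-2.825, -1.373, 0.0]
force: [-0.2, -0.2, -1.4]
opening: 0.0928
gripper_force: 0.0
```

Emit:
apply_moves([
  [[37.6, -1.5, 0], [0, 0, -0.08]],
  [[37.6, -1.5, 0], [0, 0, -0.08]],
  [[37.6, -1.5, 0], [0, 0, -0.08]],
  [[37.6, -1.5, 0], [0, 0, -0.08]],
  [[37.6, -1.5, 0], [0, 0, -0.08]],
  [[37.6, -1.5, 0], [0, 0, -0.08]],
  [[37.6, -1.5, 0], [0, 0, -0.08]],
  [[37.6, -1.5, 0], [0, 0, -0.08]],
  [[37.6, -1.5, 0], [0, 0, -0.08]],
  [[37.6, -1.5, 0], [0, 0, -0.08]],
  [[0, 0, 0], [0, 0, 0]],
  [[0, 0, 0], [0, 0, 0]],
])

```text
t: 2.1
tool_pos: [0.4666, 0.0613, 0.4044]
orientation: [-2.067, -2.365, 0.001]
force: [0.9, 0.2, -0.3]
opening: 0.0928
gripper_force: 0.0
```

```bash
cat >> h.py <<'E'
from scipy.spatial.transform import Rotation as R
def to(x,y,z):
    s=robot.read_state();M=R.from_rotvec(s['orientation']).as_matrix()
    d=M.T@(np.array([x,y,z])-s['tool_pos'])*1000
    level=M.T@np.array([0,0,-1.]);print('shift mm',d.round(1),'tilt fix',np.cross([0,0,1],level).round(4),'t',s['t'],'F',s['force'].round(1),'pos',s['tool_pos'].round(4),'open',s['opening'])
E
python3 -c "
from h import *
to(.4495,.148,.30);to(.4495,.148,.239)"
```

```text
shift mm [ 88.2  -5.3 104.4] tilt fix [-0.0007 -0.0001  0.    ] t 2.1 F [ 0.9  0.2 -0.3] pos [0.4666 0.0613 0.4044] open 0.09275688786433871
shift mm [ 88.2  -5.3 165.4] tilt fix [-0.0007 -0.0001  0.    ] t 2.1 F [ 0.9  0.2 -0.3] pos [0.4666 0.0613 0.4044] open 0.09275688786433871
```

Tips reach about 0.114 at TCP z = 0.30, just above the tamper. I'll move there and look.

Emit:
apply_moves([
  [[22, -1.3, 0], [0, 0, 0]],
  [[22, -1.3, 0], [0, 0, 0]],
  [[22, -1.3, 0], [0, 0, 0]],
  [[22.2, -1.4, 0], [0, 0, 0]],
  [[0, 0, 25], [0, 0, 0]],
  [[0, 0, 25], [0, 0, 0]],
  [[0, 0, 25], [0, 0, 0]],
  [[0, 0, 20], [0, 0, 0]],
  [[0, 0, 9.4], [0, 0, 0]],
  [[0, 0, 0], [0, 0, 0]],
  [[0, 0, 0], [0, 0, 0]],
])

```text
t: 3.02
tool_pos: [0.4506, 0.1454, 0.3005]
orientation: [-2.074, -2.359, 0.001]
force: [-0.5, 0.6, 0.4]
opening: 0.093
gripper_force: 0.0
```

```bash
python3 -c "
from h import *
to(.4495,.148,.239)
im,_=look('scene','s2');cv2.imwrite('pics/s2c.png',cv2.resize(im[80:300,170:400],None,fx=2.6,fy=2.6))"
```

```text
shift mm [ 2.7 -0.7 61.5] tilt fix [-0.0007  0.0002  0.    ] t 3.0167 F [-0.5  0.6  0.4] pos [0.4506 0.1454 0.3005] open 0.09295294320818963
```

View pics/s2c.png

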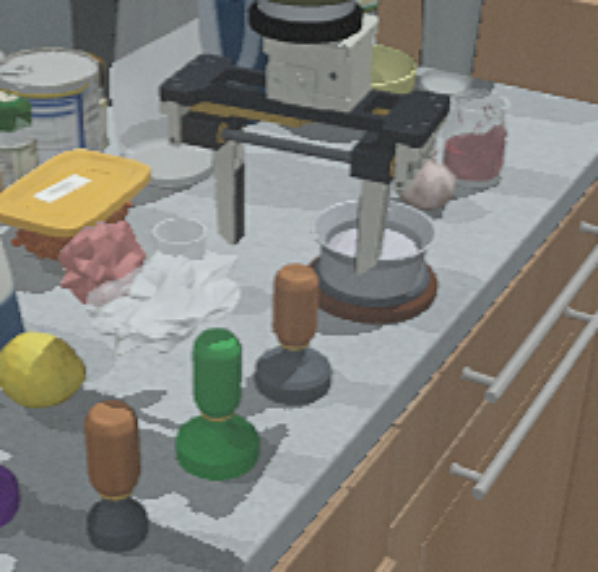

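The open fingers straddle the handle of the wide tamper (crop pixel 295,305), roughly centred above it. I'll descend and close on it.

Emit:
apply_moves([
  [[2, -0.7, 10], [0, 0, 0]],
  [[0, 0, 15], [0, 0, 0]],
  [[0, 0, 15], [0, 0, 0]],
  [[0, 0, 15], [0, 0, 0]],
  [[0, 0, 6.5], [0, 0, 0]],
  [[0, 0, 0], [0, 0, 0]],
  [[0, 0, 0], [0, 0, 0]],
  [[0, 0, 0], [0, 0, 0]],
])

```text
t: 3.73
tool_pos: [0.4499, 0.1483, 0.24]
orientation: [2.072, 2.36, 0.002]
force: [-0.5, 0.1, 0.1]
opening: 0.093
gripper_force: 0.0
```

Emit:
apply_moves([
  [[0, 0, 0], [0, 0, 0]],
  [[0, 0, 0], [0, 0, 0]],
  [[0, 0, 0], [0, 0, 0]],
  [[0, 0, 0], [0, 0, 0]],
  [[0, 0, 0], [0, 0, 0]],
  [[0, 0, 0], [0, 0, 0]],
  [[0, 0, 0], [0, 0, 0]],
  [[0, 0, 0], [0, 0, 0]],
  [[0, 0, 0], [0, 0, 0]],
  [[0, 0, 0], [0, 0, 0]],
  [[0, 0, 0], [0, 0, 0]],
  [[0, 0, 0], [0, 0, 0]],
], claw=0, newtons=50)

```text
t: 4.73
tool_pos: [0.4495, 0.1482, 0.2389]
orientation: [2.072, 2.361, 0.0]
force: [1.2, -0.3, -1.2]
opening: 0.0336
gripper_force: 50.0
```

```bash
python3 -c "
from h import *
to(.4495,.148,.239)"
```

```text
shift mm [-0.2  0.  -0.1] tilt fix [ 0.0003 -0.      0.    ] t 4.7333 F [ 1.2 -0.3 -1.2] pos [0.4495 0.1482 0.2389] open 0.033559051553857154
```

Emit:
apply_moves([
  [[0, 0, -6], [0, 0, 0]],
  [[0, 0, -15], [0, 0, 0]],
  [[0, 0, -20], [0, 0, 0]],
  [[0, 0, -20], [0, 0, 0]],
  [[0, 0, -20], [0, 0, 0]],
  [[0, 0, -9], [0, 0, 0]],
  [[0, 0, 0], [0, 0, 0]],
  [[0, 0, 0], [0, 0, 0]],
])

```text
t: 5.4
tool_pos: [0.4493, 0.1481, 0.3286]
orientation: [2.072, 2.361, 0.0]
force: [0.1, -0.8, -4.4]
opening: 0.0333
gripper_force: 50.0
```

Emit:
apply_moves([
  [[-10, -0.5, 0], [0, 0, 0]],
  [[-20, -1, 0], [0, 0, 0]],
  [[-25, -1.3, 0], [0, 0, 0]],
  [[-25, -1.3, 0], [0, 0, 0]],
  [[-25, -1.3, 0], [0, 0, 0]],
  [[-25, -1.3, 0], [0, 0, 0]],
  [[-18, -0.8, 0], [0, 0, 0]],
  [[-9.8, -0.4, 0], [0, 0, 0]],
  [[0, 0, 0], [0, 0, 0]],
  [[0, 0, 0], [0, 0, 0]],
  [[0, 0, 0], [0, 0, 0]],
])

```text
t: 6.32
tool_pos: [0.4617, -0.0088, 0.3281]
orientation: [-2.071, -2.36, 0.001]
force: [1.0, 0.1, -4.2]
opening: 0.033
gripper_force: 50.0
```

```bash
python3 -c "
from h import *
to(.462,-.009,.28)
im,_=look('scene','s3');look('top','t3');t=cv2.imread('pics/t3.png')
cv2.imwrite('pics/c3.png',np.hstack([cv2.resize(im[90:230,240:380],(400,400)),cv2.resize(t[150:290,285:425],(400,400))]))"
```

```text
shift mm [-0.2  0.3 48.1] tilt fix [-0.0012 -0.0008  0.    ] t 6.3167 F [ 1.   0.1 -4.2] pos [ 0.4617 -0.0088  0.3281] open 0.033029800094139965
```

View pics/c3.png

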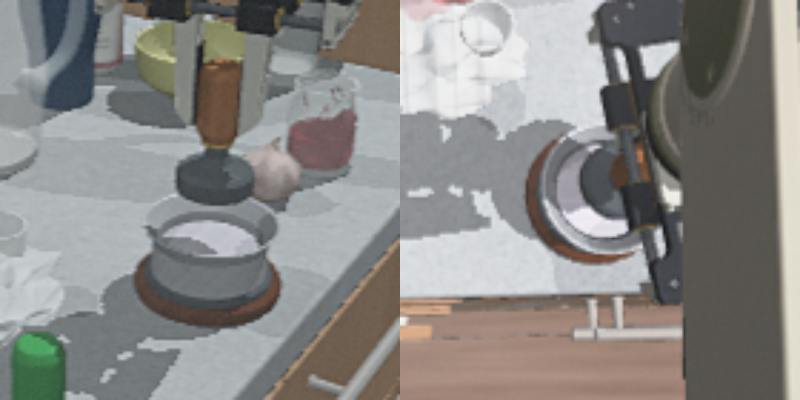

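The tamper hangs upright over the cup, with its foot at crop pixel (215,178) above the mouth (212,225). I'll check the offset from the depth data.

```bash
python3 -c "
from h import *
for n,f in(('scene','s3'),('top','t3')):
    z=np.load('pics/%s.npz'%f);P=pts(n,z['d']);c=np.array([.462,-.009]);r=np.hypot(*(P[...,:2]-c).transpose(2,0,1))
    g=P[(r<.045)&(P[...,2]>.088)&(P[...,2]<.112)];print(n,len(g),g.min(0),g.max(0),(g.min(0)+g.max(0))/2)
    s=g[g[:,2]<.105] 
    x=np.c_[2*s[:,:2],np.ones(len(s))];o=np.linalg.lstsq(x,(s[:,:2]**2).sum(1),rcond=None)[0];print(len(s),o[:2],np.sqrt(o[2]+o[0]**2+o[1]**2))
"
```

```text
scene 397 [ 0.43236117 -0.03443623  0.08887477] [0.4897269  0.02281257 0.11199049] [ 0.46104403 -0.00581183  0.10043263]
203 [ 0.46223606 -0.00805694] 0.028293034129948547
top 265 [ 0.43211627 -0.00937945  0.09096281] [0.48893968 0.01967315 0.11199376] [0.46052797 0.00514685 0.10147828]
62 [ 0.46081253 -0.00926169] 0.02841946154948403
```

Foot and cup centres agree to within about 1 mm. I'll descend to just above the plate.

Emit:
apply_moves([
  [[0, 0, 8], [0, 0, 0]],
  [[0, 0, 10], [0, 0, 0]],
  [[0, 0, 10], [0, 0, 0]],
  [[0, 0, 8], [0, 0, 0]],
  [[0, 0, 5], [0, 0, 0]],
  [[0, 0, 2], [0, 0, 0]],
  [[0, 0, 0], [0, 0, 0]],
  [[0, 0, 0], [0, 0, 0]],
])

```text
t: 7.08
tool_pos: [0.4621, -0.0094, 0.2859]
orientation: [2.072, 2.361, 0.0]
force: [0.3, 0.7, -3.2]
opening: 0.0333
gripper_force: 50.0
```

Emit:
apply_moves([
  [[0, 0, 1], [0, 0, 0]],
  [[0, 0, 1], [0, 0, 0]],
  [[0, 0, 1], [0, 0, 0]],
  [[0, 0, 1], [0, 0, 0]],
  [[0, 0, 1], [0, 0, 0]],
  [[0, 0, 1], [0, 0, 0]],
  [[0, 0, 0], [0, 0, 0]],
  [[0, 0, 0], [0, 0, 0]],
])

```text
t: 7.75
tool_pos: [0.4619, -0.0093, 0.2797]
orientation: [-2.072, -2.361, 0.0]
force: [-0.5, 0.1, -3.4]
opening: 0.0331
gripper_force: 50.0
```

Emit:
apply_moves([
  [[0, 0, 1], [0, 0, 0]],
  [[0, 0, 1], [0, 0, 0]],
  [[0, 0, 1], [0, 0, 0]],
  [[0, 0, 1], [0, 0, 0]],
  [[0, 0, 1], [0, 0, 0]],
  [[0, 0, 1], [0, 0, 0]],
  [[0, 0, 1], [0, 0, 0]],
  [[0, 0, 0], [0, 0, 0]],
  [[0, 0, 0], [0, 0, 0]],
])

```text
t: 8.5
tool_pos: [0.4622, -0.0094, 0.2733]
orientation: [2.072, 2.361, 0.0]
force: [-1.7, 0.4, 5.8]
opening: 0.0334
gripper_force: 50.0
```

Emit:
apply_moves([
  [[0, 0, 1], [0, 0, 0]],
  [[0, 0, 1], [0, 0, 0]],
  [[0, 0, 1], [0, 0, 0]],
  [[0, 0, 1], [0, 0, 0]],
  [[0, 0, 1], [0, 0, 0]],
  [[0, 0, 1], [0, 0, 0]],
  [[0, 0, 0.8], [0, 0, 0]],
  [[0, 0, 0], [0, 0, 0]],
  [[0, 0, 0], [0, 0, 0]],
])

```text
t: 9.25
tool_pos: [0.4623, -0.0094, 0.2669]
orientation: [2.072, 2.361, 0.001]
force: [-4.0, 0.0, 10.4]
opening: 0.0331
gripper_force: 50.0
```

Emit:
apply_moves([
  [[0, 0, 0.5], [0, 0, 0]],
  [[0, 0, 0.5], [0, 0, 0]],
  [[0, 0, 0], [0, 0, 0]],
  [[0, 0, 0], [0, 0, 0]],
])

```text
t: 9.58
tool_pos: [0.4623, -0.0094, 0.266]
orientation: [2.072, 2.361, 0.001]
force: [-4.9, 0.1, 9.4]
opening: 0.0332
gripper_force: 50.0
```

```bash
python3 -c "
from h import *
to(.4615,-.009,.265);print(robot.read_state()['wrist_torque'])"
```

```text
shift mm [ 0.5 -0.7  1. ] tilt fix [ 0.0007  0.0002 -0.    ] t 9.5833 F [-4.9  0.1  9.4] pos [ 0.4623 -0.0094  0.266 ] open 0.03319607341925468
[-0.01688522  1.23412721 -0.00990879]
```

Emit:
apply_moves([
  [[0, -0.3, 0.5], [0, 0, 0]],
  [[0, -0.2, 0.5], [0, 0, 0]],
  [[0, 0, 0.5], [0, 0, 0]],
  [[0, 0, 0], [0, 0, 0]],
  [[0, 0, 0], [0, 0, 0]],
])

```text
t: 10.0
tool_pos: [0.462, -0.0094, 0.2648]
orientation: [2.072, 2.36, 0.002]
force: [-3.4, 1.0, 10.7]
opening: 0.0336
gripper_force: 50.0
```

Emit:
apply_moves([
  [[0, 0, 0.5], [0, 0, 0]],
  [[0, 0, 0.5], [0, 0, 0]],
  [[0, 0, 0], [0, 0, 0]],
  [[0, 0, 0], [0, 0, 0]],
])

```text
t: 10.33
tool_pos: [0.4621, -0.0094, 0.2646]
orientation: [2.071, 2.36, 0.002]
force: [-6.6, 1.5, 18.0]
opening: 0.0334
gripper_force: 50.0
```

The travel has stopped and the force has jumped, so the plate is bottomed. I'll hold there.

Emit:
apply_moves([
  [[0, -0.4, 0.4], [0, 0, 0]],
  [[0, 0, 0], [0, 0, 0]],
  [[0, 0, 0], [0, 0, 0]],
  [[0, 0, 0], [0, 0, 0]],
  [[0, 0, 0], [0, 0, 0]],
  [[0, 0, 0], [0, 0, 0]],
  [[0, 0, 0], [0, 0, 0]],
  [[0, 0, 0], [0, 0, 0]],
])

```text
t: 11.0
tool_pos: [0.462, -0.0095, 0.2646]
orientation: [2.071, 2.36, 0.002]
force: [-7.9, 1.2, 20.5]
opening: 0.0331
gripper_force: 50.0
```

```bash
python3 -c "
from h import *
to(.4615,-.009,.265)
im,_=look('scene','s4')
cv2.imwrite('pics/c4.png',cv2.resize(im[90:230,240:380],(560,560),interpolation=cv2.INTER_CUBIC))"
```

```text
shift mm [ 0.5 -0.4 -0.4] tilt fix [ 0.0025  0.0006 -0.    ] t 11.0 F [-7.9  1.2 20.5] pos [ 0.462  -0.0095  0.2646] open 0.03311835071912406
```

View pics/c4.png

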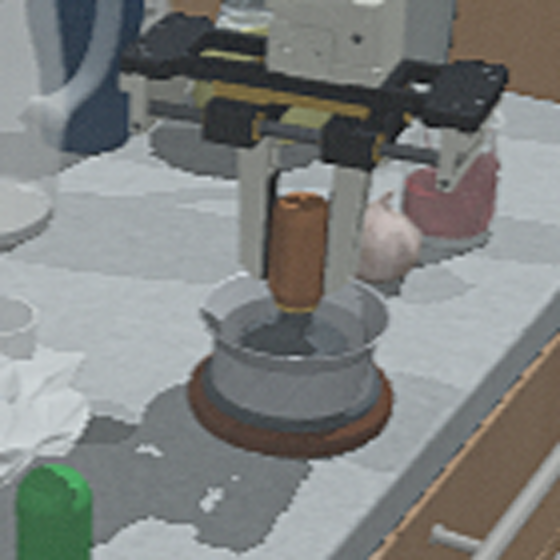

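The tamper is upright in the cup, handle at crop pixel (300,250), with the foot on the plate. I'll hold a little longer, then ease up.

Emit:
apply_moves([
  [[0, 0, 0], [0, 0, 0]],
  [[0, 0, 0], [0, 0, 0]],
  [[0, 0, 0], [0, 0, 0]],
  [[0, 0, 0], [0, 0, 0]],
  [[0, 0, 0], [0, 0, 0]],
])

```text
t: 11.47
tool_pos: [0.462, -0.0094, 0.2646]
orientation: [2.071, 2.36, 0.002]
force: [-7.0, 1.3, 21.4]
opening: 0.033
gripper_force: 50.0
```

Emit:
apply_moves([
  [[0, 0, -1], [0, 0, 0]],
  [[0, 0, -1], [0, 0, 0]],
  [[0, 0, -1], [0, 0, 0]],
  [[0, 0, -1], [0, 0, 0]],
  [[0, 0, -1], [0, 0, 0]],
  [[0, 0, -1], [0, 0, 0]],
  [[0, 0, -1], [0, 0, 0]],
  [[0, 0, -1], [0, 0, 0]],
  [[0, 0, -1], [0, 0, 0]],
  [[0, 0, -1], [0, 0, 0]],
  [[0, 0, -1], [0, 0, 0]],
  [[0, 0, 0], [0, 0, 0]],
])

```text
t: 12.47
tool_pos: [0.4617, -0.0094, 0.2742]
orientation: [2.071, 2.36, 0.002]
force: [-1.1, -0.4, 6.4]
opening: 0.0329
gripper_force: 50.0
```

Emit:
apply_moves([
  [[0, 0, -1], [0, 0, 0]],
  [[0, 0, -1], [0, 0, 0]],
  [[0, 0, -1], [0, 0, 0]],
  [[0, 0, 0], [0, 0, 0]],
  [[0, 0, 0], [0, 0, 0]],
  [[0, 0, 0], [0, 0, 0]],
])

```text
t: 12.97
tool_pos: [0.4616, -0.0095, 0.2766]
orientation: [2.072, 2.36, 0.002]
force: [3.8, 1.2, 4.4]
opening: 0.0331
gripper_force: 50.0
```

Emit:
apply_moves([
  [[0, 0, -0.5], [0, 0, 0]],
  [[0, 0, -0.5], [0, 0, 0]],
  [[0, 0, -0.5], [0, 0, 0]],
  [[0, 0, 0], [0, 0, 0]],
  [[0, 0, 0], [0, 0, 0]],
])

```text
t: 13.38
tool_pos: [0.4613, -0.0095, 0.2779]
orientation: [2.072, 2.36, 0.001]
force: [4.4, 1.2, 2.5]
opening: 0.0333
gripper_force: 50.0
```

Emit:
apply_moves([
  [[0, 0, -0.5], [0, 0, 0]],
  [[0, 0, 0], [0, 0, 0]],
  [[0, 0, 0], [0, 0, 0]],
])

```text
t: 13.63
tool_pos: [0.4612, -0.0095, 0.2782]
orientation: [2.072, 2.361, 0.0]
force: [4.9, 0.6, 3.2]
opening: 0.0328
gripper_force: 50.0
```

Emit:
apply_moves([
  [[0, 0.4, -0.5], [0, 0, 0]],
  [[0, 0.3, -0.3], [0, 0, 0]],
  [[0, 0, 0], [0, 0, 0]],
  [[0, 0, 0], [0, 0, 0]],
  [[0, 0, 0], [0, 0, 0]],
])

```text
t: 14.05
tool_pos: [0.4616, -0.0094, 0.2787]
orientation: [-2.072, -2.361, 0.001]
force: [2.2, 0.4, 3.3]
opening: 0.0331
gripper_force: 50.0
```

Emit:
apply_moves([
  [[0, 0.2, -0.4], [0, 0, 0]],
  [[0, 0, 0], [0, 0, 0]],
  [[0, 0, 0], [0, 0, 0]],
  [[0, 0, 0], [0, 0, 0]],
])

```text
t: 14.38
tool_pos: [0.4616, -0.0093, 0.2788]
orientation: [-2.072, -2.36, 0.001]
force: [1.2, -0.9, -0.3]
opening: 0.0331
gripper_force: 50.0
```

The plate is back up (z is steady while the force falls below preload). Releasing.

Emit:
apply_moves([
  [[0, 0, -0.2], [0, 0, 0]],
  [[0, 0, 0], [0, 0, 0]],
  [[0, 0, 0], [0, 0, 0]],
], newtons=10)

```text
t: 14.63
tool_pos: [0.4616, -0.0092, 0.2789]
orientation: [-2.072, -2.36, 0.001]
force: [-0.6, 0.4, -3.1]
opening: 0.0339
gripper_force: 10.0
```

Emit:
apply_moves([
  [[0, 0, 0], [0, 0, 0]],
  [[0, 0, 0], [0, 0, 0]],
  [[0, 0, 0], [0, 0, 0]],
  [[0, 0, 0], [0, 0, 0]],
  [[0, 0, 0], [0, 0, 0]],
  [[0, 0, 0], [0, 0, 0]],
  [[0, 0, 0], [0, 0, 0]],
  [[0, 0, 0], [0, 0, 0]],
], claw=1)

```text
t: 15.3
tool_pos: [0.462, -0.0093, 0.2796]
orientation: [2.072, 2.361, 0.0]
force: [1.0, -0.2, -0.0]
opening: 0.0822
gripper_force: 0.0
```

Emit:
apply_moves([
  [[0, 0, -8], [0, 0, 0]],
  [[0, 0, -15], [0, 0, 0]],
  [[0, 0, -20], [0, 0, 0]],
  [[0, 0, -20], [0, 0, 0]],
  [[0, 0, -20], [0, 0, 0]],
  [[0, 0, -20], [0, 0, 0]],
  [[0, 0, -10], [0, 0, 0]],
  [[0, 0, 0], [0, 0, 0]],
  [[0, 0, 0], [0, 0, 0]],
])

```text
t: 16.05
tool_pos: [0.4621, -0.0093, 0.3927]
orientation: [2.072, 2.36, 0.001]
force: [-0.9, -0.7, -0.4]
opening: 0.0933
gripper_force: 0.0
```

```bash
python3 -c "
from h import *
to(.4615,-.009,.265)
im,d=look('scene','s5');P=pts('scene',d);c=np.array([.462,-.009]);r=np.hypot(*(P[...,:2]-c).transpose(2,0,1))
g=P[(r<.03)&(P[...,2]>.09)&(P[...,2]<.15)];print(np.percentile(g[:,2],[50,98,100]))
for a,b in((.092,.102),(.115,.128)):
    s=g[(g[:,2]>a)&(g[:,2]<b)];print(s.min(0),s.max(0))
cv2.imwrite('pics/c5.png',cv2.resize(im[90:290,190:390],(600,600),interpolation=cv2.INTER_CUBIC))"
```

```text
shift mm [  0.4  -0.7 127.7] tilt fix [ 0.001   0.0002 -0.    ] t 16.05 F [-0.9 -0.7 -0.4] pos [ 0.4621 -0.0093  0.3927] open 0.09329768703685079
[0.11968003 0.14040528 0.14158583]
[ 0.44445613 -0.01237643  0.09231361] [0.47663668 0.00973142 0.10184066]
[ 0.44444601 -0.01494663  0.115431  ] [0.47504119 0.01094373 0.12767941]
```

View pics/c5.png

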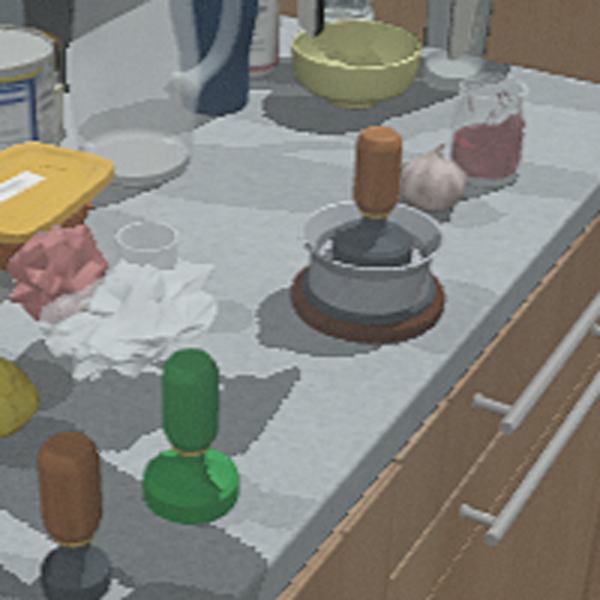

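The wide tamper stands upright in the cup at crop pixel (375,200). Its top is at 0.140 m, so the plate is fully up. The robot is clear of it, and the narrow tamper at (70,510) hasn't moved.

```bash
python3 -c "
from plant import robot
print(robot.close_job())"
```

```text
the job is handed in; nothing more can be done
None
```

I handed the job in at about 16 s: the wide tamper was pressed to the bottom at about 20 N and held level for over a second, then eased up and left standing upright on the fully raised plate, with the narrow tamper untouched.

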